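# Video note: show where the missing flange bolt goes

### The job

Record a short video note that shows a colleague which bolt is missing: with a fingertip press the red record button fully down and let it spring back up, then point from straight above at the empty bolt hole of the round flange, fingertips a finger's width or two above it, and stay there for two seconds. Then point in the same way at the top of the spare steel bolt (not at the brass one) standing in one of the blue dishes, stay two seconds, and finish there, still pointing. Apart from pressing the button, touch nothing on the bench: nothing is picked up, moved or bumped.

Things in the scene. Friction and masses are not known exactly. Their poses are not given: they have to be found in the camera images.
- rec (a joint): travel of the red record button in m: 0 is up, 0.006 is fully down; it counts as pressed beyond 0.0045. A spring returns it; fully down takes about 5 N.
- rec_top (a point): centre of the top face of the red round button (30 mm across), which faces up; it stands in a black housing on a grey box 70 x 70 x 30 mm, and is pressed straight down
- empty_hole (a point): the mouth of the one empty bolt hole (a black round spot, 15 mm across) in the upper face of the flange, 60 mm above the bench; the face is level. To point at it, have the spot midway between the fingertips straight above this point, 15 to 40 mm up.
- flange: fixed vacuum port ending in a grey round flange 150 mm across, its upper face level and 60 mm above the bench, with a green round window in the middle. Six bolt positions 60 degrees apart on a circle of 59 mm radius: five carry bright steel hex heads that stand 9 mm above the face, one is empty. Origin on the bench under the centre; x points to the empty hole, z up.
- steel_bolt_top (a point): top end of the spare steel bolt, a loose bright silver hex bolt standing on its head in a blue dish: head 21 mm across and 8 mm high, shank 12 mm across, 40 mm in all. This point is the middle of the upward end, 44 mm above the bench. To point at it, have the spot midway between the fingertips straight above this point, 15 to 40 mm up.
- steel_bolt: the same spare steel bolt; origin at the middle of its underside (the head), z up along the shank
- brass_bolt_top (a point): top end of a yellow brass bolt of the same shape and size, in another dish: the wrong one, not to be pointed at. The middle of its upward end, 44 mm above the bench.
- brass_bolt: the same brass bolt; origin at the middle of its underside (the head), z up
- gasket: loose copper ring lying in the third dish, 48 mm across, 4 mm high; origin at its underside's centre
- dish_a: fixed blue round dish, 76 mm across, 12 mm high, floor 4 mm thick; holds the steel bolt; origin under its centre
- dish_b: fixed blue dish, same size; holds the brass bolt
- dish_c: fixed blue dish, same size; holds the copper ring
- loupe: loose black eye loupe, 30 mm across, 34 mm high, standing; origin under its centre
- meter: loose yellow hand-held meter lying flat, 90 x 185 x 45 mm, long side along its y; origin under its centre
- tweezers: loose steel tweezers lying flat, about 126 mm long along its x, 7 mm high; origin under the middle
- driver: loose screwdriver lying along its x, 150 mm long, about 30 mm high

How it is judged:
By the outcome, as a careful person would: the job done as asked, in the order asked, and still so for the second after the job is handed in, with the robot touching nothing.
It also fails if it takes over 56 s, if anything falls off the work surface, if the arm or the gripper's body presses on something with over 40 N, if the wrist force passes 120 N, or if a joint passes its speed limit or range.

### The arm

A 6-joint arm with a two-finger parallel gripper is mounted at the origin on the work surface. World frame = base frame: x ahead of the robot, y to its left, z up, the work surface at z = 0. Lengths are in mm, angles in rad, forces in N, time in s.
With the tool pointing down it reaches from about 400 to 925 mm from the base axis. Payload 12.5 kg.
Tool frame: the origin (TCP) lies at the very end of the fingers, on their centre line; the grasp point (between the pads) lies 19 mm behind it; x points along the fingers, z is the direction in which the jaws open and shut, and the axes are right-handed (so a half turn about x gives the same grasp; the last joint's range is limited). The gripper opens to 95 mm and grips with 3 to 60 N. Pads are 20 mm wide; open, the fingers measure 119 mm over their backs; the gripper's body (75 mm by 180 mm) begins 59 mm behind the grasp point.
Start: joints at [1.062, 0.491, 1.559, -0, 1.092, -0.106], TCP at [244.983, 575.005, 214.661] pointing down, gripper open.
Joint ranges: [-3.1, 3.1], [-0.84, 2.19], [0.05, 2.79], [-1.13, 4.28], [0.06, 2.93], [-2.69, 2.69]. Speed limits (rad/s): [2.22, 2.22, 2.79, 3.14, 3.14, 3.14].

### API

Orientations are given as a unit quaternion [w, x, y, z].
In Python, from rig import manip gives the robot as it stands.
- The arm moves only by the tool step_arm, never from a script. Its argument "moves" is a list of rows, each an object with "fingers": the opening, from 0 (shut) to 1 (fully open); "offset": the shift along the world's x, y, z in cm, a list of three; "roll": the turn about the world's z in degrees. A call has 1 to 5 rows; each row shifts and turns the commanded pose from where the row before left it; what a row does not reach is not made up. A row lasts 1/12 s, in which the tool goes at most 41.7 mm and 7.16 degrees, less where a joint would pass 70% of its speed; a pose out of reach is approached as far as the arm can. A call is refused whole if a number of a shift passes 4.17 or a number of a turn 7.16, either way. A call with a gripper value outside its range is refused whole. The fingers move at their own pace and stop on an object; "force" is the grip in N (left out, the last holds). Time passes only in rows, so rows that do not move let the fingers close. It gives the time, the measured TCP pose, the force and the opening at its end, in the units of the state.
- manip.observe(): the state, without advancing time (a new reading comes with each control period).
- manip.get_image(name): name is "scene" or "top"; returns a dict with "image" (400x640x3 uint8, blue, green, red), "mtx" (3x3 intrinsics, pixels), "k1" (the pictures are not rectified: a ray, as slopes to the right and down, at radius r is drawn at 1 + k1 r^2 times it, then the intrinsics apply), "R" (3x3) and "t" (3): a world point X has camera coordinates R X + t. Camera axes: x right, y down, z forward; pixel columns grow to the right and rows downward; lengths in mm; the calibration is good to about 2 mm. A picture is of the moment at which its call begins. There is no depth.
- manip.finish_job(): hands the job in, once; it reports no verdict.
The state is a dict: "clock": time; "qpos": joint angles; "joint_vel": joint speeds; "joint_efforts": joint torques, N m; "tool_pos": TCP position; "ee_rot": TCP orientation; "force": force on the tool from outside, world axes, zero at the start; "moment": the same for the moment, N m; "gripper_width": opening from 0.0 (shut) to 1.0 (fully open).
Only numpy, scipy, OpenCV 4.12 (cv2) and the standard library are available. Lean on these libraries where they do the work, as an engineer would, in place of code of your own. Each camera call takes 0.05 s, during which the arm holds its last target.

## Working session

There is one attempt and no reset: what is moved stays moved. The work goes in short steps, Python scripts to look and compute and a tool call to move; the robot and the scene stay as the last step left them, time stands still between calls to the robot, and variables do not carry over. Pictures are saved under pics/ and viewed, and the job is handed in when it is done.

Besides the shell and the picture viewer there is one more tool, called after ">>>" by a JSON object that holds its "fn" and its "kwargs". step_arm: Moves the arm, as the interface text tells. Its arguments: {"type":"object","properties":{"moves":{"type":"array","items":{"type":"object","properties":{"fingers":{"type":"number"},"offset":{"type":"array","items":{"type":"number"}},"roll":{"type":"number"}}}},"force":{"type":"number"}},"required":["moves"]}

```bash
ls; mkdir -p pics
python3 - <<'E'
from rig import manip
import cv2
s=manip.observe();print(s)
for n in("scene","top"):
    d=manip.get_image(n);cv2.imwrite(f"pics/{n}0.png",d["image"]);print(n,d["mtx"].tolist(),d["k1"],d["R"].tolist(),d["t"].tolist())
E
```

```text
pics
{'clock': 0.0, 'qpos': array([ 1.06241609e+00,  4.91548736e-01,  1.55947880e+00, -2.43696036e-05,
        1.09168811e+00, -1.05566684e-01]), 'joint_vel': array([-9.90346460e-05,  4.08497006e-04,  1.76694832e-03,  9.76526480e-04,
       -3.81182721e-04, -6.56105117e-04]), 'joint_efforts': array([-1.29514810e-03, -6.12632632e+01, -2.58187151e+01,  6.91069616e-02,
        4.81841702e-02, -5.67055599e-05]), 'tool_pos': array([244.84510899, 574.76573333, 214.05836355]), 'ee_rot': array([ 0.58956577, -0.39006196,  0.59026365,  0.38968281]), 'force': array([0.41871457, 0.2852104 , 0.41856087]), 'moment': array([-0.00625895, -0.01624057, -0.02268833]), 'gripper_width': 1.0004122442594772}
scene [[467.63991437692084, 0.0, 322.92544798897035], [0.0, 467.63991437692084, 200.14155988029015], [0.0, 0.0, 1.0]] 0.00036252260921493994 [[-0.8315829716984691, 0.5552781859074692, 0.011657505584544503], [0.29967605150113347, 0.46626808943735487, -0.8323390732923267], [-0.46761525353417793, -0.6886655247852539, -0.5541441776599456]] [489.62854649177365, -84.27804857854655, 1420.4808059660643]
top [[421.3738367097312, 0.0, 317.6929532005487], [0.0, 421.3738367097312, 197.8678172319003], [0.0, 0.0, 1.0]] 0.022592518778525833 [[-0.017980593459207106, -0.9997276867728367, -0.014874493560711669], [-0.9849539449461566, 0.020268401134738035, -0.1716243521486521], [0.1718790987696233, 0.011564783408014452, -0.9850501668396731]] [-33.97095022146643, 562.3809336565496, 1004.2815281120412]
```

View pics/scene0.png

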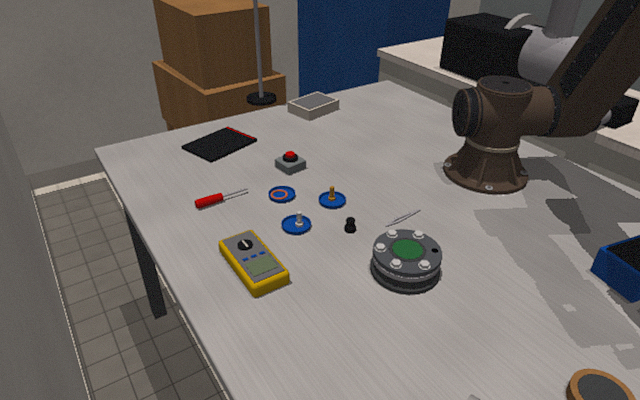

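View pics/top0.png

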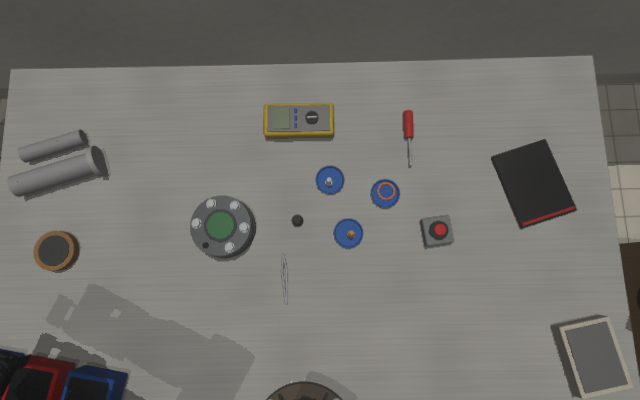

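Scene view: flange at (407,258), button (290,156), steel bolt (299,217), brass (332,192). Top view: flange (222,226), empty hole ~(206,245), steel bolt (329,182), button (440,230). Now zoom in.

```bash
cat > h.py <<'E'
import numpy as np, cv2
from rig import manip
def get(n): return manip.get_image(n)
def ray(d,u,v):
    K=d["mtx"];p=cv2.undistortPoints(np.array([[[u,v]]],float),K,np.array([d["k1"],0,0,0.]))[0,0]
    R=np.array(d["R"]);t=np.array(d["t"]);return -R.T@t, R.T@np.array([p[0],p[1],1.])
def atz(d,u,v,z):
    c,r=ray(d,u,v);return c+r*(z-c[2])/r[2]
def tri(ds):
    A=np.zeros((3,3));b=np.zeros(3)
    for d,u,v in ds:
        c,r=ray(d,u,v);r=r/np.linalg.norm(r);P=np.eye(3)-np.outer(r,r);A+=P;b+=P@c
    return np.linalg.solve(A,b)
def proj(d,X):
    R=np.array(d["R"]);return cv2.projectPoints(np.array([X],float),cv2.Rodrigues(R)[0],np.array(d["t"],float),d["mtx"],np.array([d["k1"],0,0,0.]))[0][0,0]
E
python3 - <<'E'
from h import *
T=cv2.imread("pics/top0.png");S=cv2.imread("pics/scene0.png")
def crop(I,u,v,w=40): 
    return cv2.resize(I[v-w//2:v+w//2,u-w//2:u+w//2],(260,260),interpolation=cv2.INTER_NEAREST)
a=np.hstack([crop(T,222,226,80),crop(T,330,180),crop(T,438,230)]);b=np.hstack([crop(S,406,258,80),crop(S,298,218),crop(S,290,158)])
cv2.imwrite("pics/z.png",np.vstack([a,b]))
d=get("top");e=get("scene");print(proj(d,[245,575,214]),proj(e,[245,575,214]))
E
```

```text
[  4.71384638 348.15902988] [682.10192349 246.91076418]
```

View pics/z.png

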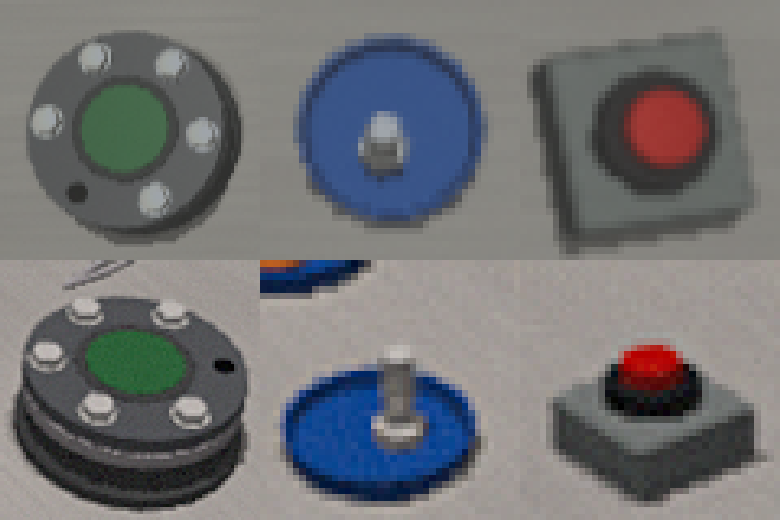

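Run:
```python
from h import *
d=get("top");e=get("scene")
P=dict(hole=((205.2,244.6),(434.4,250.1),60),green=((182+124/3.25-.5,186+128/3.25-.5),(366+137/3.25-.5,218+102/3.25-.5),60),
 steel=((328.9,178.3),(298.7,211.7),44),rec=((440.1,229.2),(289.8,152.1),50))
for k,(a,b,z) in P.items():
    X=tri([(d,*a),(e,*b)]);print(k,X.round(1),atz(d,*a,z).round(1),atz(e,*b,z).round(1),np.hypot(*X[:2]).round())
for n,p,z in(("dishA",(330,180),12),("dishb",(348,233),12),("loupe",(297,220),34),("meter",(299,120),45),("driver",(409,125),30),("brass",(351,235),44)): print(n,atz(d,*p,z).round())
I=e["image"].copy();T=d["image"]
hsv=cv2.cvtColor(T,cv2.COLOR_BGR2HSV)
for nm,img in(("top",T),("scene",e["image"])):
    h=cv2.cvtColor(img,cv2.COLOR_BGR2HSV)
    m=((h[...,0]<8)|(h[...,0]>172))&(h[...,1]>140)&(h[...,2]>80)
    u0,v0=(440,230) if nm=="top" else (290,155)
    yy,xx=np.nonzero(m[v0-14:v0+14,u0-14:u0+14]);print(nm,xx.mean()+u0-14,yy.mean()+v0-14,len(xx))
    print((xx.min()+u0-14,xx.max()+u0-14,yy.min()+v0-14,yy.max()+v0-14))
```

```text
hole [450.5 230.1  59.1] [450.  230.3  60. ] [451.9 230.4  60. ] 506.0
green [497.7 195.9  60. ] [497.4 196.3  60. ] [498.1 195.6  60. ] 535.0
steel [612.2 -74.   43.2] [612. -74.  44.] [612.8 -73.1  44. ] 617.0
rec [ 478.3 -343.3   51.6] [ 477.4 -342.9   50. ] [ 477.6 -347.3   50. ] 589.0
dishA [615. -77.  12.]
dishb [ 476. -120.   12.]
loupe [509.   8.  34.]
meter [768.  -0.  45.]
driver [ 753. -286.   30.]
brass [ 468. -125.   44.]
top 439.72727272727275 229.16363636363636 110
(np.int64(434), np.int64(445), np.int64(224), np.int64(235))
scene 289.6078431372549 153.86274509803923 51
(np.int64(285), np.int64(294), np.int64(151), np.int64(157))
```

>>> {"fn": "step_arm", "kwargs": {"moves": [{"fingers": 0, "offset": [2.5, -3, 0]}, {"fingers": 0, "offset": [2.5, -3, 0]}, {"fingers": 0, "offset": [2.5, -3, 0]}, {"fingers": 0, "offset": [2.5, -3, 0]}, {"fingers": 0, "offset": [2.5, -3, 0]}], "force": 20}}

```text
schema error: expected keys fingers, offset, roll
```

>>> {"fn": "step_arm", "kwargs": {"moves": [{"fingers": 0, "offset": [2.5, -3, 0]}, {"fingers": 0, "offset": [2.5, -3, 0]}, {"fingers": 0, "offset": [2.5, -3, 0]}, {"fingers": 0, "offset": [2.5, -3, 0]}, {"fingers": 0, "offset": [1, -3.5, 0]}]}}

```text
schema error: expected keys fingers, offset, roll
```

>>> {"fn": "step_arm", "kwargs": {"moves": [{"fingers": 0, "offset": [0, -4, 0]}, {"fingers": 0, "offset": [0, -4, 0]}, {"fingers": 0, "offset": [0, -4, 0]}, {"fingers": 0, "offset": [0, -4, 0]}, {"fingers": 0, "offset": [0, -4, 0]}]}}

```text
schema error: expected keys fingers, offset, roll
```

>>> {"fn": "step_arm", "kwargs": {"moves": [{"fingers": 0, "offset": [0, -4, 0]}, {"fingers": 0, "offset": [0, -4, 0]}, {"fingers": 0, "offset": [0, -4, 0]}, {"fingers": 0, "offset": [0, -4, 0]}, {"fingers": 0, "offset": [0, -4, 0]}]}}

```text
schema error: expected keys fingers, offset, roll
```

>>> {"fn": "step_arm", "kwargs": {"moves": [{"fingers": 0, "offset": [2.5, -3, 0], "roll": 0}, {"fingers": 0, "offset": [2.5, -3, 0], "roll": 0}, {"fingers": 0, "offset": [2.5, -3, 0], "roll": 0}, {"fingers": 0, "offset": [2.5, -3, 0], "roll": 0}, {"fingers": 0, "offset": [2.5, -3, 0], "roll": 0}], "force": 20}}

```text
clock: 0.72
tool_pos: [370.7, 423.5, 214.7]
ee_rot: [0.59, -0.39, 0.59, 0.39]
force: [1.0, 0.5, -0.2]
gripper_width: 0.707
```

>>> {"fn": "step_arm", "kwargs": {"moves": [{"fingers": 0, "offset": [2.5, -3, 0], "roll": 0}, {"fingers": 0, "offset": [2.5, -3, 0], "roll": 0}, {"fingers": 0, "offset": [2.5, -3, 0], "roll": 0}, {"fingers": 0, "offset": [2.5, -3, 0], "roll": 0}, {"fingers": 0, "offset": [0.8, -3.5, 0], "roll": 0}]}}

```text
clock: 1.13
tool_pos: [480.6, 268.6, 214.6]
ee_rot: [0.591, -0.39, 0.59, 0.39]
force: [0.3, -0.6, -1.2]
gripper_width: 0.357
```

>>> {"fn": "step_arm", "kwargs": {"moves": [{"fingers": 0, "offset": [0, -4, 0], "roll": 0}, {"fingers": 0, "offset": [0, -4, 0], "roll": 0}, {"fingers": 0, "offset": [0, -4, 0], "roll": 0}, {"fingers": 0, "offset": [0, -4, 0], "roll": 0}, {"fingers": 0, "offset": [0, -4, 0], "roll": 0}]}}

```text
clock: 1.55
tool_pos: [477.6, 68.2, 214.8]
ee_rot: [0.59, -0.39, 0.59, 0.39]
force: [0.7, 0.0, -0.0]
gripper_width: 0.029
```

>>> {"fn": "step_arm", "kwargs": {"moves": [{"fingers": 0, "offset": [0, -4, 0], "roll": 0}, {"fingers": 0, "offset": [0, -4, 0], "roll": 0}, {"fingers": 0, "offset": [0, -4, 0], "roll": 0}, {"fingers": 0, "offset": [0, -4, 0], "roll": 0}, {"fingers": 0, "offset": [0, -4, 0], "roll": 0}]}}

```text
clock: 1.97
tool_pos: [477.6, -132.0, 214.9]
ee_rot: [0.59, -0.39, 0.59, 0.39]
force: [1.5, 0.8, 0.0]
gripper_width: 0.003
```

Need y −343: 211 mm more; then descend toward z ≈ 100.

>>> {"fn": "step_arm", "kwargs": {"moves": [{"fingers": 0, "offset": [0, -4, 0], "roll": 0}, {"fingers": 0, "offset": [0, -4, 0], "roll": 0}, {"fingers": 0, "offset": [0, -4, 0], "roll": 0}, {"fingers": 0, "offset": [0, -4, 0], "roll": 0}, {"fingers": 0, "offset": [0, -4, 0], "roll": 0}]}}

```text
clock: 2.38
tool_pos: [477.5, -332.1, 214.7]
ee_rot: [0.59, -0.39, 0.59, 0.39]
force: [1.1, -0.1, 1.2]
gripper_width: 0.003
```

>>> {"fn": "step_arm", "kwargs": {"moves": [{"fingers": 0, "offset": [0, -1.1, -3], "roll": 0}, {"fingers": 0, "offset": [0, 0, -3], "roll": 0}, {"fingers": 0, "offset": [0, 0, -3], "roll": 0}, {"fingers": 0, "offset": [0, 0, -3], "roll": 0}, {"fingers": 0, "offset": [0, 0, -1.5], "roll": 0}]}}

```text
clock: 2.8
tool_pos: [476.8, -340.3, 76.4]
ee_rot: [0.59, -0.388, 0.59, 0.391]
force: [-0.4, 1.2, -1.0]
gripper_width: 0.004
```

Run:
```python
from h import *
d=get("top");e=get("scene")
T=d["image"];S=e["image"]
a=cv2.resize(T[180:280,390:490],(400,400),interpolation=cv2.INTER_NEAREST);b=cv2.resize(S[90:190,240:340],(400,400),interpolation=cv2.INTER_NEAREST)
cv2.imwrite("pics/p1.png",np.hstack([a,b]))
s=manip.observe();print(s["tool_pos"],s["force"],s["gripper_width"],proj(d,s["tool_pos"]),proj(e,s["tool_pos"]))
```

```text
[ 476.95474181 -340.22381472   77.11974403] [0.01615484 0.08176869 0.59208313] 0.005157168003181048 [442.07243449 228.27531596] [290.93524585 144.86954487]
```

View pics/p1.png

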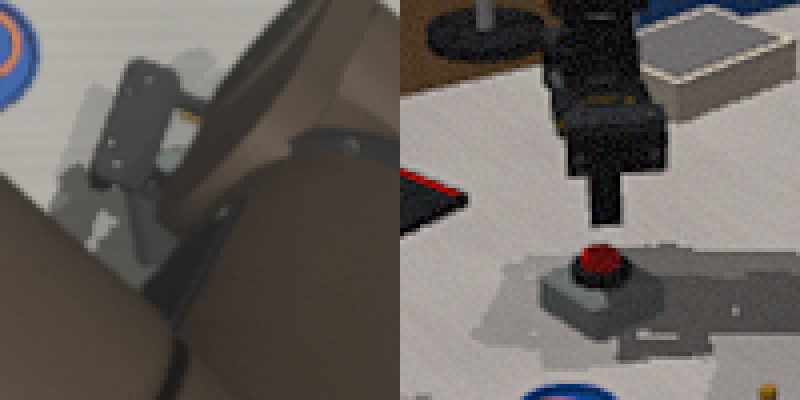

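Scene view: closed fingertips at about (291,145) directly above the red button at (290,154). Descending carefully.

>>> {"fn": "step_arm", "kwargs": {"moves": [{"fingers": 0, "offset": [0.1, -0.2, -0.7], "roll": 0}, {"fingers": 0, "offset": [0, 0, -0.7], "roll": 0}, {"fingers": 0, "offset": [0, 0, -0.5], "roll": 0}, {"fingers": 0, "offset": [0, 0, 0], "roll": 0}]}}

```text
clock: 3.23
tool_pos: [478.9, -342.9, 60.4]
ee_rot: [0.59, -0.39, 0.59, 0.39]
force: [-0.8, -0.3, 0.1]
gripper_width: 0.012
```

>>> {"fn": "step_arm", "kwargs": {"moves": [{"fingers": 0, "offset": [0, 0, -0.2], "roll": 0}, {"fingers": 0, "offset": [0, 0, -0.2], "roll": 0}, {"fingers": 0, "offset": [0, 0, 0], "roll": 0}]}}

```text
clock: 3.48
tool_pos: [479.0, -343.0, 56.7]
ee_rot: [0.59, -0.39, 0.59, 0.39]
force: [-0.1, 0.2, 0.4]
gripper_width: 0.007
```

>>> {"fn": "step_arm", "kwargs": {"moves": [{"fingers": 0, "offset": [0, 0, -0.2], "roll": 0}, {"fingers": 0, "offset": [0, 0, -0.2], "roll": 0}, {"fingers": 0, "offset": [0, 0, 0], "roll": 0}]}}

```text
clock: 3.73
tool_pos: [479.0, -343.0, 52.4]
ee_rot: [0.59, -0.39, 0.59, 0.39]
force: [-0.5, 0.3, -0.6]
gripper_width: -0.001
```

>>> {"fn": "step_arm", "kwargs": {"moves": [{"fingers": 0, "offset": [0, 0, -0.2], "roll": 0}, {"fingers": 0, "offset": [0, 0, 0], "roll": 0}]}}

```text
clock: 3.9
tool_pos: [479.0, -343.0, 50.6]
ee_rot: [0.59, -0.39, 0.59, 0.39]
force: [-0.7, 0.6, 2.1]
gripper_width: 0.006
```

Contact around 51–52. Continue.

>>> {"fn": "step_arm", "kwargs": {"moves": [{"fingers": 0, "offset": [0, 0, -0.2], "roll": 0}, {"fingers": 0, "offset": [0, 0, 0], "roll": 0}]}}

```text
clock: 4.07
tool_pos: [479.0, -343.0, 48.6]
ee_rot: [0.59, -0.39, 0.59, 0.39]
force: [-0.7, 0.3, 2.8]
gripper_width: 0.003
```

>>> {"fn": "step_arm", "kwargs": {"moves": [{"fingers": 0, "offset": [0, 0, -0.15], "roll": 0}, {"fingers": 0, "offset": [0, 0, 0], "roll": 0}]}}

```text
clock: 4.23
tool_pos: [479.0, -343.1, 47.1]
ee_rot: [0.59, -0.39, 0.59, 0.39]
force: [-1.2, -0.0, 3.8]
gripper_width: 0.002
```

>>> {"fn": "step_arm", "kwargs": {"moves": [{"fingers": 0, "offset": [0, 0, -0.1], "roll": 0}, {"fingers": 0, "offset": [0, 0, 0], "roll": 0}]}}

```text
clock: 4.4
tool_pos: [479.1, -343.0, 46.3]
ee_rot: [0.59, -0.39, 0.59, 0.39]
force: [-0.1, 0.6, 5.6]
gripper_width: 0.006
```

>>> {"fn": "step_arm", "kwargs": {"moves": [{"fingers": 0, "offset": [0, 0, -0.05], "roll": 0}, {"fingers": 0, "offset": [0, 0, 0], "roll": 0}]}}

```text
clock: 4.57
tool_pos: [479.1, -343.0, 46.2]
ee_rot: [0.59, -0.39, 0.59, 0.39]
force: [-2.2, 1.5, 9.7]
gripper_width: 0.005
```

Hard stop reached (9.7 N at z 46.2). Release straight up and go to the hole (451, 230).

>>> {"fn": "step_arm", "kwargs": {"moves": [{"fingers": 0, "offset": [0, 0, 0.7], "roll": 0}, {"fingers": 0, "offset": [0, 0, 1.5], "roll": 0}, {"fingers": 0, "offset": [0, 0, 3], "roll": 0}, {"fingers": 0, "offset": [0, 0, 4], "roll": 0}, {"fingers": 0, "offset": [0, 0, 4], "roll": 0}]}}

```text
clock: 4.98
tool_pos: [478.4, -342.5, 178.5]
ee_rot: [0.59, -0.389, 0.59, 0.391]
force: [1.2, -1.5, 0.8]
gripper_width: 0.002
```

Run:
```python
from h import *
e=get("scene");S=e["image"]
cv2.imwrite("pics/p2.png",cv2.resize(S[90:190,240:340],(400,400),interpolation=cv2.INTER_NEAREST))
print(manip.observe()["tool_pos"])
h=cv2.cvtColor(S,cv2.COLOR_BGR2HSV)
m=((h[...,0]<8)|(h[...,0]>172))&(h[...,1]>140)&(h[...,2]>80)
yy,xx=np.nonzero(m[141:169,276:304]);print(xx.mean()+276,yy.mean()+141,yy.min()+141,yy.max()+141)
```

```text
[ 480.7467859  -344.43531679  186.67174464]
289.4339622641509 154.1509433962264 151 157
```

View pics/p2.png

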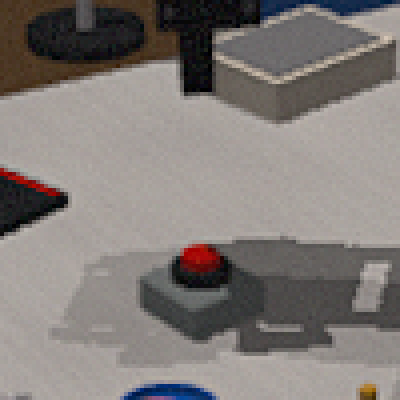

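The button is back up at (289,154), its place before. Travelling.

>>> {"fn": "step_arm", "kwargs": {"moves": [{"fingers": 0, "offset": [-0.2, 4, 0], "roll": 0}, {"fingers": 0, "offset": [-0.2, 4, 0], "roll": 0}, {"fingers": 0, "offset": [-0.2, 4, 0], "roll": 0}, {"fingers": 0, "offset": [-0.2, 4, 0], "roll": 0}, {"fingers": 0, "offset": [-0.2, 4, 0], "roll": 0}]}}

```text
clock: 5.45
tool_pos: [468.3, -141.3, 177.5]
ee_rot: [0.59, -0.39, 0.59, 0.39]
force: [-0.0, -0.1, 0.0]
gripper_width: 0.002
```

>>> {"fn": "step_arm", "kwargs": {"moves": [{"fingers": 0, "offset": [-0.2, 4, 0], "roll": 0}, {"fingers": 0, "offset": [-0.2, 4, 0], "roll": 0}, {"fingers": 0, "offset": [-0.2, 4, 0], "roll": 0}, {"fingers": 0, "offset": [-0.2, 4, 0], "roll": 0}, {"fingers": 0, "offset": [-0.2, 4, 0], "roll": 0}]}}

```text
clock: 5.87
tool_pos: [458.4, 58.8, 177.6]
ee_rot: [0.59, -0.39, 0.59, 0.39]
force: [1.1, 0.1, 0.3]
gripper_width: 0.0
```

>>> {"fn": "step_arm", "kwargs": {"moves": [{"fingers": 0, "offset": [-0.2, 4, 0], "roll": 0}, {"fingers": 0, "offset": [-0.2, 4, 0], "roll": 0}, {"fingers": 0, "offset": [-0.2, 4, 0], "roll": 0}, {"fingers": 0, "offset": [-0.2, 3, 0], "roll": 0}, {"fingers": 0, "offset": [0, 1.5, 0], "roll": 0}]}}

```text
clock: 6.28
tool_pos: [450.2, 225.1, 177.4]
ee_rot: [0.59, -0.39, 0.589, 0.391]
force: [0.2, -0.7, -0.0]
gripper_width: 0.001
```

>>> {"fn": "step_arm", "kwargs": {"moves": [{"fingers": 0, "offset": [0, 0, 0], "roll": 0}, {"fingers": 0, "offset": [0, 0, 0], "roll": 0}]}}

```text
clock: 6.45
tool_pos: [450.6, 222.3, 177.3]
ee_rot: [0.589, -0.39, 0.59, 0.39]
force: [0.0, -0.6, -0.4]
gripper_width: 0.005
```

Need y +8, z to ~87 (−90).

>>> {"fn": "step_arm", "kwargs": {"moves": [{"fingers": 0, "offset": [0, 0.4, -2], "roll": 0}, {"fingers": 0, "offset": [0, 0.4, -2.5], "roll": 0}, {"fingers": 0, "offset": [0, 0, -2], "roll": 0}, {"fingers": 0, "offset": [0, 0, -1.5], "roll": 0}, {"fingers": 0, "offset": [0, 0, -1], "roll": 0}]}}

```text
clock: 6.87
tool_pos: [450.6, 228.5, 86.2]
ee_rot: [0.59, -0.389, 0.591, 0.39]
force: [0.1, -0.6, 0.4]
gripper_width: 0.001
```

>>> {"fn": "step_arm", "kwargs": {"moves": [{"fingers": 0, "offset": [0, 0, 0], "roll": 0}, {"fingers": 0, "offset": [0, 0, 0], "roll": 0}, {"fingers": 0, "offset": [0, 0, 0], "roll": 0}]}}

```text
clock: 7.12
tool_pos: [451.5, 229.7, 88.5]
ee_rot: [0.59, -0.39, 0.59, 0.39]
force: [-0.3, -0.6, -0.1]
gripper_width: 0.005
```

Run:
```python
from h import *
e=get("scene");d=get("top")
b=[cv2.resize(I[v-40:v+40,u-40:u+40],(400,400),interpolation=cv2.INTER_NEAREST) for I,u,v in((d["image"],206,245),(e["image"],432,245))]
cv2.imwrite("pics/p3.png",np.hstack(b));s=manip.observe();print(s["tool_pos"],proj(e,s["tool_pos"]))
```

```text
[451.43839133 229.95166092  88.57324567] [436.31659905 239.58316968]
```

View pics/p3.png

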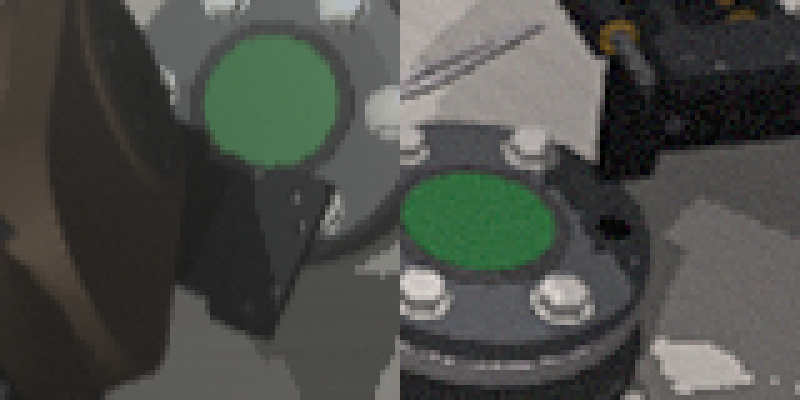

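The tip is at scene (437,240), hole at (434.5,250): straight above as computed, 28 mm up. Dwell ~2.9 s.

>>> {"fn": "step_arm", "kwargs": {"moves": [{"fingers": 0, "offset": [0, 0, 0], "roll": 0}, {"fingers": 0, "offset": [0, 0, 0], "roll": 0}, {"fingers": 0, "offset": [0, 0, 0], "roll": 0}, {"fingers": 0, "offset": [0, 0, 0], "roll": 0}, {"fingers": 0, "offset": [0, 0, 0], "roll": 0}]}}

```text
clock: 7.63
tool_pos: [451.0, 230.1, 87.7]
ee_rot: [0.59, -0.39, 0.59, 0.39]
force: [-1.0, -0.1, 0.1]
gripper_width: 0.004
```

>>> {"fn": "step_arm", "kwargs": {"moves": [{"fingers": 0, "offset": [0, 0, 0], "roll": 0}, {"fingers": 0, "offset": [0, 0, 0], "roll": 0}, {"fingers": 0, "offset": [0, 0, 0], "roll": 0}, {"fingers": 0, "offset": [0, 0, 0], "roll": 0}, {"fingers": 0, "offset": [0, 0, 0], "roll": 0}]}}

```text
clock: 8.05
tool_pos: [451.0, 230.0, 87.6]
ee_rot: [0.59, -0.39, 0.59, 0.39]
force: [0.0, -1.1, -0.4]
gripper_width: 0.007
```

>>> {"fn": "step_arm", "kwargs": {"moves": [{"fingers": 0, "offset": [0, 0, 0], "roll": 0}, {"fingers": 0, "offset": [0, 0, 0], "roll": 0}, {"fingers": 0, "offset": [0, 0, 0], "roll": 0}, {"fingers": 0, "offset": [0, 0, 0], "roll": 0}, {"fingers": 0, "offset": [0, 0, 0], "roll": 0}]}}

```text
clock: 8.47
tool_pos: [451.0, 230.0, 87.6]
ee_rot: [0.59, -0.39, 0.59, 0.39]
force: [-0.5, -0.3, -0.4]
gripper_width: 0.003
```

>>> {"fn": "step_arm", "kwargs": {"moves": [{"fingers": 0, "offset": [0, 0, 0], "roll": 0}, {"fingers": 0, "offset": [0, 0, 0], "roll": 0}, {"fingers": 0, "offset": [0, 0, 0], "roll": 0}, {"fingers": 0, "offset": [0, 0, 0], "roll": 0}, {"fingers": 0, "offset": [0, 0, 0], "roll": 0}]}}

```text
clock: 8.88
tool_pos: [451.0, 230.0, 87.7]
ee_rot: [0.59, -0.39, 0.59, 0.39]
force: [0.2, -0.1, 0.0]
gripper_width: 0.002
```

>>> {"fn": "step_arm", "kwargs": {"moves": [{"fingers": 0, "offset": [0, 0, 0], "roll": 0}, {"fingers": 0, "offset": [0, 0, 0], "roll": 0}, {"fingers": 0, "offset": [0, 0, 0], "roll": 0}, {"fingers": 0, "offset": [0, 0, 0], "roll": 0}, {"fingers": 0, "offset": [0, 0, 0], "roll": 0}]}}

```text
clock: 9.3
tool_pos: [451.0, 230.0, 87.7]
ee_rot: [0.59, -0.39, 0.59, 0.39]
force: [0.1, -0.1, -0.3]
gripper_width: 0.007
```

>>> {"fn": "step_arm", "kwargs": {"moves": [{"fingers": 0, "offset": [0, 0, 0], "roll": 0}, {"fingers": 0, "offset": [0, 0, 0], "roll": 0}, {"fingers": 0, "offset": [0, 0, 0], "roll": 0}, {"fingers": 0, "offset": [0, 0, 0], "roll": 0}, {"fingers": 0, "offset": [0, 0, 0], "roll": 0}]}}

```text
clock: 9.72
tool_pos: [451.0, 230.0, 87.7]
ee_rot: [0.59, -0.39, 0.59, 0.39]
force: [0.5, 0.1, -0.1]
gripper_width: 0.006
```

>>> {"fn": "step_arm", "kwargs": {"moves": [{"fingers": 0, "offset": [0, 0, 0.5], "roll": 0}, {"fingers": 0, "offset": [0, 0, 1.5], "roll": 0}, {"fingers": 0, "offset": [0, 0, 2.5], "roll": 0}, {"fingers": 0, "offset": [0, 0, 2], "roll": 0}, {"fingers": 0, "offset": [1, -2, 0.5], "roll": 0}]}}

```text
clock: 10.13
tool_pos: [461.0, 211.8, 160.8]
ee_rot: [0.591, -0.391, 0.588, 0.39]
force: [0.6, 0.3, 0.4]
gripper_width: 0.008
```

>>> {"fn": "step_arm", "kwargs": {"moves": [{"fingers": 0, "offset": [1.7, -3.2, 0], "roll": 0}, {"fingers": 0, "offset": [1.7, -3.2, 0], "roll": 0}, {"fingers": 0, "offset": [1.7, -3.2, 0], "roll": 0}, {"fingers": 0, "offset": [1.7, -3.2, 0], "roll": 0}, {"fingers": 0, "offset": [1.7, -3.2, 0], "roll": 0}]}}

```text
clock: 10.55
tool_pos: [546.5, 48.3, 158.2]
ee_rot: [0.59, -0.39, 0.59, 0.39]
force: [0.6, -0.0, -0.3]
gripper_width: 0.005
```

>>> {"fn": "step_arm", "kwargs": {"moves": [{"fingers": 0, "offset": [1.7, -3.2, 0], "roll": 0}, {"fingers": 0, "offset": [1.7, -3.2, 0], "roll": 0}, {"fingers": 0, "offset": [1.7, -3.2, 0], "roll": 0}, {"fingers": 0, "offset": [1, -2, 0], "roll": 0}, {"fingers": 0, "offset": [0.5, -1, 0], "roll": 0}]}}

```text
clock: 10.97
tool_pos: [612.9, -78.7, 157.8]
ee_rot: [0.59, -0.389, 0.59, 0.389]
force: [-0.1, 0.6, -0.3]
gripper_width: 0.001
```

>>> {"fn": "step_arm", "kwargs": {"moves": [{"fingers": 0, "offset": [0, 0, 0], "roll": 0}, {"fingers": 0, "offset": [0, 0, 0], "roll": 0}, {"fingers": 0, "offset": [0, 0, 0], "roll": 0}]}}

```text
clock: 11.22
tool_pos: [611.3, -74.6, 157.7]
ee_rot: [0.59, -0.39, 0.59, 0.39]
force: [-0.2, -0.3, -0.2]
gripper_width: 0.004
```

Descend 157.7 → ~71 (27 mm above the bolt), with a gentle end.

>>> {"fn": "step_arm", "kwargs": {"moves": [{"fingers": 0, "offset": [0.1, 0.1, -2], "roll": 0}, {"fingers": 0, "offset": [0, 0, -2], "roll": 0}, {"fingers": 0, "offset": [0, 0, -1.5], "roll": 0}, {"fingers": 0, "offset": [0, 0, -1], "roll": 0}, {"fingers": 0, "offset": [0, 0, 0], "roll": 0}]}}

```text
clock: 11.63
tool_pos: [611.9, -73.6, 91.1]
ee_rot: [0.589, -0.389, 0.59, 0.391]
force: [-0.5, 0.1, -0.3]
gripper_width: 0.006
```

>>> {"fn": "step_arm", "kwargs": {"moves": [{"fingers": 0, "offset": [0, 0, -1], "roll": 0}, {"fingers": 0, "offset": [0, 0, -0.7], "roll": 0}, {"fingers": 0, "offset": [0, 0, -0.4], "roll": 0}, {"fingers": 0, "offset": [0, 0, 0], "roll": 0}, {"fingers": 0, "offset": [0, 0, 0], "roll": 0}]}}

```text
clock: 12.05
tool_pos: [613.0, -75.0, 71.7]
ee_rot: [0.59, -0.39, 0.59, 0.39]
force: [-0.3, 0.2, 0.2]
gripper_width: 0.004
```

Run:
```python
from h import *
e=get("scene");d=get("top")
b=[cv2.resize(I[v-40:v+40,u-40:u+40],(400,400),interpolation=cv2.INTER_NEAREST) for I,u,v in((d["image"],329,180),(e["image"],298,205))]
cv2.imwrite("pics/p4.png",np.hstack(b));s=manip.observe();print(s["tool_pos"],proj(e,s["tool_pos"]),proj(e,s["tool_pos"]*[1,1,0]+[0,0,44]))
cv2.imwrite("pics/s4.png",e["image"])
```

```text
[613.18633443 -75.0727536   72.05544913] [297.96877341 201.97887074] [298.17121314 211.35959312]
```

View pics/p4.png

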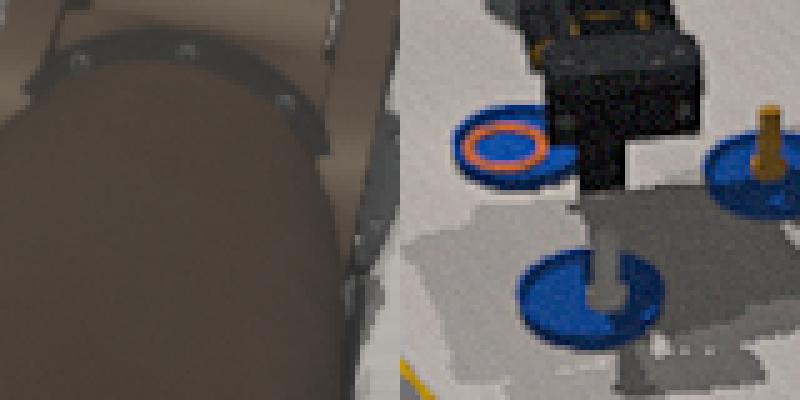

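View pics/s4.png

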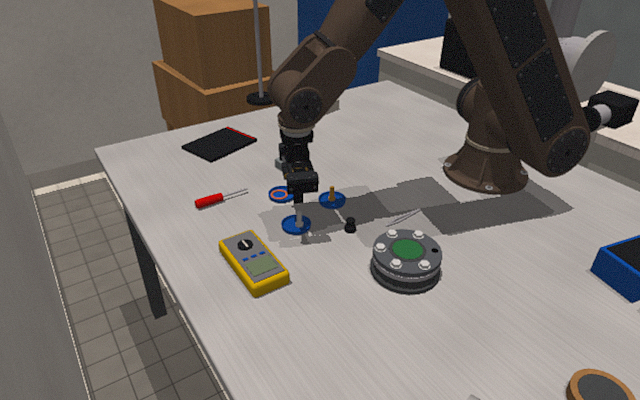

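Scene view: tip at (298,202) directly above the steel bolt's top at (299,212); nothing is displaced. 1 mm trim, then dwell.

>>> {"fn": "step_arm", "kwargs": {"moves": [{"fingers": 0, "offset": [-0.05, 0.1, 0], "roll": 0}, {"fingers": 0, "offset": [0, 0, 0], "roll": 0}, {"fingers": 0, "offset": [0, 0, 0], "roll": 0}, {"fingers": 0, "offset": [0, 0, 0], "roll": 0}, {"fingers": 0, "offset": [0, 0, 0], "roll": 0}]}}

```text
clock: 12.57
tool_pos: [612.5, -74.0, 71.7]
ee_rot: [0.59, -0.39, 0.59, 0.39]
force: [0.9, 0.2, 0.0]
gripper_width: 0.004
```

>>> {"fn": "step_arm", "kwargs": {"moves": [{"fingers": 0, "offset": [0, 0, 0], "roll": 0}, {"fingers": 0, "offset": [0, 0, 0], "roll": 0}, {"fingers": 0, "offset": [0, 0, 0], "roll": 0}, {"fingers": 0, "offset": [0, 0, 0], "roll": 0}, {"fingers": 0, "offset": [0, 0, 0], "roll": 0}]}}

```text
clock: 12.98
tool_pos: [612.5, -74.0, 71.7]
ee_rot: [0.59, -0.39, 0.59, 0.39]
force: [0.3, 0.5, 0.0]
gripper_width: 0.005
```

>>> {"fn": "step_arm", "kwargs": {"moves": [{"fingers": 0, "offset": [0, 0, 0], "roll": 0}, {"fingers": 0, "offset": [0, 0, 0], "roll": 0}, {"fingers": 0, "offset": [0, 0, 0], "roll": 0}, {"fingers": 0, "offset": [0, 0, 0], "roll": 0}, {"fingers": 0, "offset": [0, 0, 0], "roll": 0}]}}

```text
clock: 13.4
tool_pos: [612.5, -74.0, 71.7]
ee_rot: [0.59, -0.39, 0.59, 0.39]
force: [-0.4, -0.7, 0.1]
gripper_width: 0.007
```

>>> {"fn": "step_arm", "kwargs": {"moves": [{"fingers": 0, "offset": [0, 0, 0], "roll": 0}, {"fingers": 0, "offset": [0, 0, 0], "roll": 0}, {"fingers": 0, "offset": [0, 0, 0], "roll": 0}, {"fingers": 0, "offset": [0, 0, 0], "roll": 0}, {"fingers": 0, "offset": [0, 0, 0], "roll": 0}]}}

```text
clock: 13.82
tool_pos: [612.5, -74.0, 71.7]
ee_rot: [0.59, -0.39, 0.59, 0.39]
force: [0.8, 0.0, -0.4]
gripper_width: 0.004
```

>>> {"fn": "step_arm", "kwargs": {"moves": [{"fingers": 0, "offset": [0, 0, 0], "roll": 0}, {"fingers": 0, "offset": [0, 0, 0], "roll": 0}, {"fingers": 0, "offset": [0, 0, 0], "roll": 0}, {"fingers": 0, "offset": [0, 0, 0], "roll": 0}, {"fingers": 0, "offset": [0, 0, 0], "roll": 0}]}}

```text
clock: 14.23
tool_pos: [612.5, -74.0, 71.6]
ee_rot: [0.59, -0.39, 0.59, 0.39]
force: [0.1, 0.1, -0.7]
gripper_width: 0.004
```

>>> {"fn": "step_arm", "kwargs": {"moves": [{"fingers": 0, "offset": [0, 0, 0], "roll": 0}, {"fingers": 0, "offset": [0, 0, 0], "roll": 0}, {"fingers": 0, "offset": [0, 0, 0], "roll": 0}, {"fingers": 0, "offset": [0, 0, 0], "roll": 0}, {"fingers": 0, "offset": [0, 0, 0], "roll": 0}]}}

```text
clock: 14.65
tool_pos: [612.5, -74.0, 71.7]
ee_rot: [0.59, -0.39, 0.59, 0.39]
force: [-0.3, 0.3, 0.1]
gripper_width: 0.005
```

>>> {"fn": "step_arm", "kwargs": {"moves": [{"fingers": 0, "offset": [0, 0, 0], "roll": 0}, {"fingers": 0, "offset": [0, 0, 0], "roll": 0}, {"fingers": 0, "offset": [0, 0, 0], "roll": 0}, {"fingers": 0, "offset": [0, 0, 0], "roll": 0}, {"fingers": 0, "offset": [0, 0, 0], "roll": 0}]}}

```text
clock: 15.07
tool_pos: [612.5, -74.0, 71.7]
ee_rot: [0.59, -0.39, 0.59, 0.39]
force: [0.9, 0.1, -0.0]
gripper_width: 0.003
```

Run:
```python
from h import *
s=manip.observe();print(s["clock"],s["tool_pos"],s["force"],abs(s["joint_vel"]).max());print(manip.finish_job())
```

```text
15.0667 [612.49455255 -73.98610726  71.67853713] [ 0.85696638  0.12510506 -0.03158503] 0.0017864509427249317
the job is handed in; nothing more can be done
None
```

The job is done and handed in at 15.1 s, with the arm at rest and still pointing at the spare steel bolt; no verdict was reported.

- **Button:** I pressed it with the closed fingertips until it reached its hard stop, after about 5–6 mm of travel and at about 10 N. The camera then showed it back up in its original place.
- **Empty hole:** I held for over 2.5 s about 28 mm above it. The two cameras' estimates of its position differed by about 2 mm; I aimed between them.
- **Steel bolt:** I held for about 2.5 s about 28 mm above its top. A picture taken there showed the tip about 1 mm off the bolt, so I made a 1 mm correction before the hold.

Away from the button, the contact force stayed at sensor-noise level. That last picture also showed nothing on the bench moved. The top camera could not confirm either pointing pose closely because the arm blocked its view, so those checks rest on the scene camera and the measured tool position.

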